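# Snap the dust cap onto a guide roller of the bamboo-strip sizing bench

## Task

One of the two guide rollers on the sloping bamboo-strip sizing bench is missing its dust cap. Set the loose cap from the parts tray into that roller's open hub, then press it squarely with the cupped wooden driver, not with the fingers, until it snaps fully home with its rim seated on the hub. Stand the driver upright in the tray again and do not disturb the spare bearing, the mallet or the bamboo cup.

Things in the scene. Friction and masses are not known exactly. Their poses are not given: they have to be found in the camera images.
- hub: Open hub of the roller without a cap, fixed. Origin: centre of its boss's top face (the seat), 129 mm above the table. Boss 49 mm across, 16 mm high, bore 43 mm wide and 16 mm deep with a spring wire ring 4 mm below the mouth. z: the roller's axis, out of the bore, leaning 30 degrees from vertical towards the bench's low edge, away from the robot; y: level, along the line of the two rollers.
- bench: Strip-sizing bench, fixed: wooden base 300 (x) x 280 (y) mm with a sloping steel bed that rises 30 degrees along its x, towards the robot. Two dark steel rollers 58 mm across stand square on the bed, side by side, 110 mm apart along y. A steel clamp bar with blades, 53 mm high off the bed (210 mm above the table), crosses it 153 mm upslope of the rollers. Origin: centre of its underside, on the table.
- roller_capped: The other roller of the bench, whose cap is on (rim seated on the hub), fixed. Origin: on the table, straight below the centre of its hub's seat.
- cap_rim (a point): Loose grey plastic dust cap, about 45 g: rim 54 mm across, 8 mm thick; crown on it 30 mm across, 6 mm high; under it a tapered snap spigot 13.5 mm long (32 mm across at the foot, 40 mm at its bead). Stands on the spigot in the tray. Point: centre of the rim, half-way up its thickness, 17.5 mm above the spigot's foot; z: up out of the crown.
- cap: The same cap, at the foot of its spigot. Laid in the hub it rests on the spring ring with cap_rim about 11 to 12 mm above the seat and its nose 5 to 6 mm in the bore. Pressing it in takes about 10 to 18 N until it snaps; home, its rim lies on the seat and cap_rim is 4 mm above the seat.
- driver_grip (a point): Loose cupped driver of turned wood, 104 mm tall, about 0.16 kg: cup 52 mm across, 31 mm high, open underneath, recess 40 mm wide, 18 mm deep, clears the cap's crown so that its edge presses on the cap's rim; above it a round handle 25 mm across. Stands on its cup in the tray. Point: on its axis in the handle, 62 mm above the cup's edge; z: up along the handle.
- tray: Shallow dark wooden parts tray, fixed, 340 mm (its x) by 150 mm (its y), lip 14 mm high, wall 5 mm. Origin: centre of its underside, on the table; its floor is 5 mm above. Driver, cap and spare bearing stand in a row along its x, about 90 mm apart, in any order.
- bearing_mid (a point): Spare ball bearing lying flat in the tray, 47 mm across, 14 mm high, 20 mm bore; a bystander. Point: its centre.
- mallet_head (a point): Wooden mallet lying on the table at one side of the work, head 48 x 95 x 50 mm, handle 22 mm thick, 190 mm long; a bystander. Point: centre of its head.
- cup_mid (a point): Bamboo cup standing on the table at one side of the work, 68 mm across, 88 mm high; a bystander. Point: on its axis, half-way up.
- driver: The same driver, at the centre of its cup's lower edge.
There are look-alikes about, which are no part of the job. What is shaped like the driver but orange is not meant. There is more than one size of the cap; the job needs the larger.

How it is judged:
On the way, in this order (a step that is already met when the one before it is completed fails the run):
1. the cap sits in the open hub's mouth, let go and not yet pressed in (x of cap_rim in the frame of hub between -0.005 and 0.005 m and y of cap_rim in the frame of hub between -0.005 and 0.005 m and z of cap_rim in the frame of hub between 0.007 and 0.016 m and contact force between cap and the fingers below 0.1 N), for 0.2 s.
2. the cap has snapped home under the driver, which stands on it in line with the roller's axis (distance between cap_rim and hub below 0.006 m and z of cap_rim in the frame of hub below 0.0055 m and angle between the z axis of cap_rim and the z axis of hub, either way round below 0.06 rad and x of driver_grip in the frame of hub between -0.012 and 0.012 m and y of driver_grip in the frame of hub between -0.012 and 0.012 m and z of driver_grip in the frame of hub below 0.09 m and angle between the z axis of driver_grip and the z axis of hub, either way round below 0.17 rad), for 0.05 s.
At the end, for the whole second after the job is handed in: The cap is snapped home in the open hub: its rim within 1.5 mm of the seat and within 0.06 rad of square; the driver stands upright (within 0.08 rad) on the tray's floor, inside the lip, and both are at rest (z of cap_rim in the frame of hub between 0.002 and 0.0055 m and distance between cap_rim and hub below 0.006 m and angle between the z axis of cap_rim and the z axis of hub, either way round below 0.06 rad and x of driver_grip in the frame of tray between -0.15 and 0.15 m and y of driver_grip in the frame of tray between -0.055 and 0.055 m and z of driver_grip in the frame of tray between 0.063 and 0.071 m and angle between driver_grip's own z axis and vertical below 0.08 rad and linear speed of each of driver, cap below 0.02 m/s); the robot touches nothing.
It fails at once if the cap is forced into the hub with the fingers (distance between cap_rim and hub below 0.0065 m and contact force between cap and the fingers above 1 N).
It fails at once if the spare bearing is disturbed (distance of bearing_mid from where it was at the start of the episode above 0.02 m).
It fails at once if the mallet is disturbed (distance of mallet_head from where it was at the start of the episode above 0.02 m).
It fails at once if the bamboo cup is disturbed (distance of cup_mid from where it was at the start of the episode above 0.02 m).
It also fails if it takes over 70 s, if anything falls off the work surface, if the arm or the gripper's body presses on something with over 40 N, if the wrist force passes 120 N, or if a joint passes its speed limit or range.

## Robot

A 6-joint arm with a two-finger parallel gripper is mounted at the origin on the work surface. World frame = base frame: x ahead of the robot, y to its left, z up, the work surface at z = 0. Lengths are in m, angles in rad, forces in N, time in s.
With the tool pointing down it reaches from about 0.375 to 0.9 m from the base axis. Payload 3.1 kg.
Tool frame: the origin (TCP) lies between the finger pads; the fingertips stand 22 mm ahead of it and the grasp point (between the pads) lies 3 mm ahead of it; z points along the fingers, y is the direction in which the jaws open and shut (so a half turn about z gives the same grasp; the last joint's range is limited). The gripper opens to 87 mm and grips with 3 to 60 N. Pads are 19 mm wide; open, the fingers measure 117 mm over their backs; the gripper's body (75 mm by 190 mm) begins 51 mm behind the grasp point.
Start: joints at [-1.472, 0.527, 1.433, -0, 1.181, -0.178], TCP at [0.171, -0.601, 0.205] pointing down, gripper open.
Joint ranges: [-3.08, 3.08], [-0.75, 2.2], [0.22, 2.44], [-1.43, 4.57], [0, 2.65], [-2.85, 2.85]. Speed limits (rad/s): [2.79, 2.79, 3.14, 3.14, 3.14, 3.14].

## Interface

Orientations are given as a unit quaternion [x, y, z, w].
In Python, from rig import get_obs, camera, get_calibration, hand_in, search_frame gives the robot as it stands.
- The arm moves only by the shell command python3 -m jog 'ROWS' [FORCE]. ROWS is JSON, a list of rows, each an object with "grip": the closure in counts, from 0 (fully open) to 255 (shut); "travel": the shift along the world's x, y, z in cm, a list of three; "twist": the turn about the world's z in degrees. A call has 1 to 8 rows; each row shifts and turns the commanded pose from where the row before left it; what a row does not reach is not made up. A row lasts 1/10 s, in which the tool goes at most 50 mm and 8.59 degrees, less where a joint would pass 70% of its speed; a pose out of reach is approached as far as the arm can. A call is refused whole if a number of a shift passes 5 or a number of a turn 8.59, either way. A call with a gripper value outside its range is refused whole. The fingers move at their own pace and stop on an object; FORCE is the grip in N (left out, the last holds). Time passes only in rows, so rows that do not move let the fingers close. It gives the time, the measured TCP pose, the force and the opening at its end, in the units of the state.
- get_obs(): the state, without advancing time (a new reading comes with each control period).
- camera(name): name is "scene" or "top"; returns the picture (480x640x3 uint8, red, green, blue); there is no depth.
- get_calibration(name): a dict with "fx", "fy", "cx", "cy" (pixels), "k1" (the pictures are not rectified: a ray, as slopes to the right and down, at radius r is drawn at 1 + k1 r^2 times it, then the intrinsics apply), "R" (3x3) and "t" (3): a world point X has camera coordinates R X + t. Camera axes: x right, y down, z forward; pixel columns grow to the right and rows downward; lengths in m; the calibration is good to about 2 mm. A picture is of the moment at which its call begins. get_calibration takes no time and is no camera call.
- hand_in(): hands the job in, once; it reports no verdict.
Trained networks look in the newest picture that a camera, given by its name, has taken for a name from the list of things; names that differ only in an ending like _2 or _b are one class to them, and where a whole thing is asked for, a point or a joint stands for the part that bears it (a point fixed in the world has none). Each returns a list of dicts, best first, with "p" (0 to 1); they miss things now and then, are a little off and sometimes report something else, mostly with a low value. They report only what shows in the picture. A call takes as long as a camera call. They do not tell look-alikes from the thing itself.
- search_frame(target, camera): "at" ([x, y, z] in m, in world coordinates, good to about 4 mm: the middle of the surface that is visible of it).
The state is a dict: "time": time; "q": joint angles; "joint_velocities": joint speeds; "joint_torque": joint torques, N m; "position": TCP position; "tool_rot": TCP orientation; "ft_force": force on the tool from outside, world axes, zero at the start; "moment": the same for the moment, N m; "grip_width": finger opening in m.
Only numpy, scipy, OpenCV 4.12 (cv2) and the standard library are available. Lean on these libraries where they do the work, as an engineer would, in place of code of your own. Each camera call takes 0.05 s, during which the arm holds its last target. There are 200 camera calls.

## Working session

There is one attempt and no reset: what is moved stays moved. The work goes in short steps, Python scripts to look and compute and a shell command to move; the robot and the scene stay as the last step left them, time stands still between calls to the robot, and variables do not carry over. Pictures are saved under pics/ and viewed, about 8 in all and at most 12, crops included, and the job is handed in when it is done.

```bash
mkdir -p pics
cat > h.py <<'E'
from rig import *
import cv2, numpy as np
def snap(n,f):
    im=camera(n); cv2.imwrite(f'pics/{f}.png',cv2.cvtColor(im,cv2.COLOR_RGB2BGR)); return im
def proj(n,X):
    c=get_calibration(n); K=np.array([[c['fx'],0,c['cx']],[0,c['fy'],c['cy']],[0,0,1.]])
    R=np.array(c['R']);p,_=cv2.projectPoints(np.array(X,float).reshape(-1,3),cv2.Rodrigues(R)[0],np.array(c['t'],float),K,np.array([c['k1'],0,0,0.])); return p[:,0]
def ray(n,uv,z):
    c=get_calibration(n); K=np.array([[c['fx'],0,c['cx']],[0,c['fy'],c['cy']],[0,0,1.]])
    R=np.array(c['R']);t=np.array(c['t'])
    p=cv2.undistortPoints(np.array(uv,float).reshape(-1,1,2),K,np.array([c['k1'],0,0,0.]))[:,0]
    o=-R.T@t; d=np.c_[p,np.ones(len(p))]@R
    return o+d*((z-o[2])/d[:,2])[:,None]
E
python3 - <<'E'
from h import *
np.set_printoptions(precision=3,suppress=True)
for n in ('scene','top'):
    snap(n,n+'0')
    c=get_calibration(n);print(n,-np.array(c['R']).T@c['t'])
    for t in ['hub','bench','roller_capped','cap','driver','tray','bearing_mid','mallet_head','cup_mid']:
        print(t,[(np.round(d['at'],3).tolist(),round(d['p'],2)) for d in search_frame(t,n)[:3]])
print(get_obs())
E
```

```text
scene [1.332 0.514 0.833]
hub [([0.628, -0.098, 0.113], 0.85)]
bench [([0.57, -0.109, 0.071], 0.55)]
roller_capped [([0.544, -0.424, 0.032], 0.57), ([0.629, -0.203, 0.126], 0.56)]
cap [([0.735, 0.161, 0.015], 0.59), ([0.596, 0.18, 0.024], 0.55)]
driver [([0.423, 0.189, 0.043], 0.93), ([0.415, 0.351, 0.035], 0.62)]
tray [([0.529, 0.187, 0.006], 0.87), ([0.63, -0.202, 0.125], 0.34)]
bearing_mid [([0.51, 0.182, 0.018], 0.82), ([0.422, 0.194, 0.04], 0.47), ([0.572, -0.108, 0.069], 0.44)]
mallet_head [([0.542, -0.426, 0.035], 0.78)]
cup_mid [([0.537, 0.43, 0.059], 0.75), ([0.42, 0.189, 0.04], 0.33)]
top [ 0.503 -0.009  1.243]
hub [([0.619, -0.11, 0.119], 0.98)]
bench [([0.546, -0.148, 0.107], 0.86)]
roller_capped []
cap [([0.609, -0.213, 0.135], 0.63), ([0.586, 0.181, 0.029], 0.58), ([0.727, 0.164, 0.018], 0.53)]
driver [([0.408, 0.34, 0.03], 0.91), ([0.417, 0.177, 0.041], 0.74)]
tray [([0.497, 0.176, 0.005], 0.66)]
bearing_mid [([0.499, 0.178, 0.018], 0.76)]
mallet_head [([0.528, -0.426, 0.044], 0.9)]
cup_mid [([0.517, 0.436, 0.052], 0.73)]
{'time': 1.0, 'q': array([-1.471,  0.527,  1.433, -0.   ,  1.181, -0.179]), 'joint_velocities': array([-0.002,  0.   ,  0.001, -0.003,  0.001, -0.001]), 'joint_torque': array([ -0.001, -44.002, -17.699,   0.063,   0.05 ,  -0.   ]), 'position': array([ 0.171, -0.601,  0.205]), 'tool_rot': array([ 0.99 ,  0.138, -0.   ,  0.   ]), 'ft_force': array([0.534, 0.044, 0.71 ]), 'moment': array([-0.01 , -0.016,  0.001]), 'grip_width': 0.08721118270311022}
```

View pics/scene0.png

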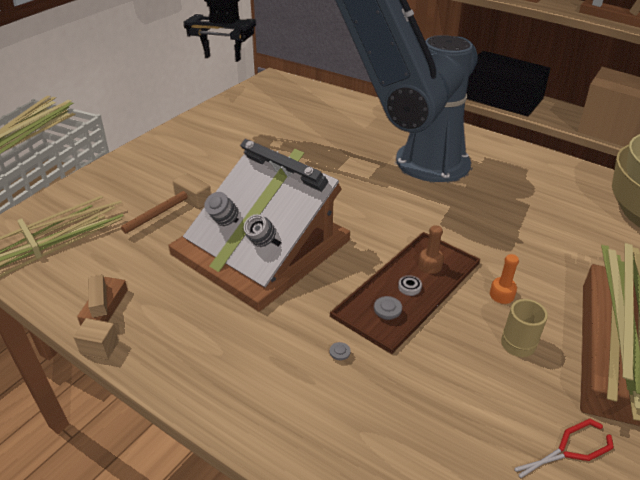

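View pics/top0.png

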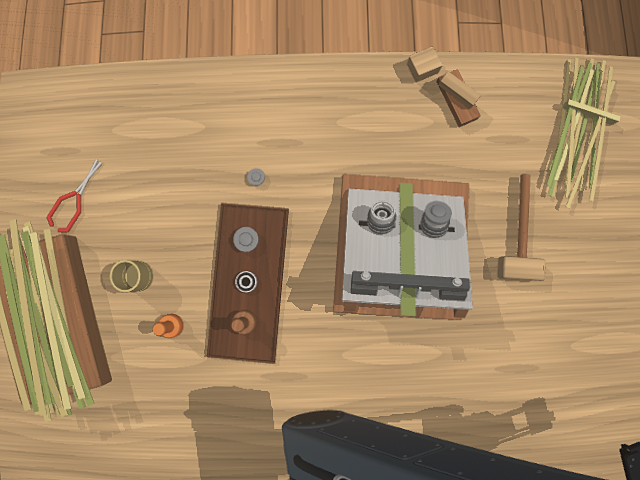

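Run:
```python
import cv2,numpy as np
t=cv2.imread('pics/top0.png');s=cv2.imread('pics/scene0.png')
def c(i,x,y,w,h,k):
    return cv2.resize(i[y:y+h,x:x+w],None,fx=k,fy=k,interpolation=cv2.INTER_CUBIC)
M=np.zeros((600,800,3),np.uint8)
M[:300,:400]=c(t,360,190,100,75,4)   # hub
M[300:,:200]=c(t,220,214,50,75,4) # cap+bearing
M[300:,200:400]=c(t,220,295,50,75,4)
M[:300,400:]=c(s,200,180,100,75,4)
M[300:,400:600]=c(s,363,270,50,75,4)
M[300:,600:]=c(s,405,215,50,75,4)
cv2.imwrite('pics/m1.png',M)
```

```text
(no output)
```

View pics/m1.png

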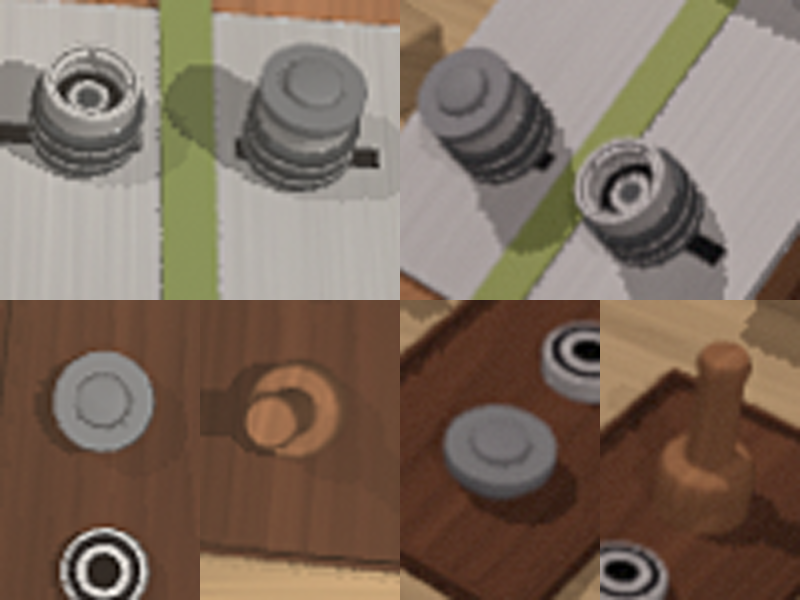

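Run:
```python
from h import *
np.set_printoptions(precision=4,suppress=True)
d=-.375
print('hub top',ray('top',[[382.9+d,211+d]],.129),'scene',ray('scene',[[254.8+d,226.2+d]],.129))
print('cap top',ray('top',[[245.75+d,239.25+d]],.0265),'scene crown',ray('scene',[[363+100/4+d,270+140/4+d]],.0325))
print('drv top handle',ray('top',[[238+d,325+d]],.107),'cup',ray('top',[[243.75+d,322.5+d]],.03),'scene',ray('scene',[[405+123/4+d,215+48/4+d]],.109))
e=ray('top',[[343,174],[469,183]],.02);v=e[0]-e[1];print('base edge yaw',np.degrees(np.arctan2(v[0],v[1])))
e=ray('top',[[352,271],[469,281]],.21);v=e[0]-e[1];print('bar yaw',np.degrees(np.arctan2(v[0],v[1])),e)
e=ray('top',[[221,204],[289,208]],.014);v=e[0]-e[1];print('tray',np.degrees(np.arctan2(v[0],v[1])),e)
e=ray('top',[[221,204],[205,356]],.014);print('tray corners',e)
```

```text
hub top [[ 0.6316 -0.1119  0.129 ]] scene [[ 0.6393 -0.1067  0.129 ]]
cap top [[0.5888 0.1772 0.0265]] scene crown [[0.5933 0.1797 0.0325]]
drv top handle [[0.4107 0.1834 0.107 ]] cup [[0.4097 0.1839 0.03  ]] scene [[0.4094 0.1835 0.109 ]]
base edge yaw 5.139442662026102
bar yaw 6.361922819575418 [[ 0.5125 -0.0453  0.21  ]
 [ 0.4885 -0.261   0.21  ]]
tray 4.802695840176 [[0.668  0.2325 0.014 ]
 [0.6553 0.0823 0.014 ]]
tray corners [[0.668  0.2325 0.014 ]
 [0.3356 0.2726 0.014 ]]
```

```bash
R='{"grip":60,"travel":[2.2,4.1,0],"twist":0}'
python3 -m jog '[{"grip":60,"travel":[2.2,4.1,1],"twist":-7.1},{"grip":60,"travel":[2.2,4.1,1],"twist":-7.1},{"grip":60,"travel":[2.2,4.1,1],"twist":-7.2},{"grip":60,"travel":[2.2,4.1,1],"twist":0},{"grip":60,"travel":[2.2,4.1,1],"twist":0},{"grip":60,"travel":[2.2,4.1,1],"twist":0},{"grip":60,"travel":[2.2,4.1,1],"twist":0},{"grip":60,"travel":[2.2,4.1,0],"twist":0}]' 5
python3 -m jog '[{"grip":60,"travel":[2.2,4.1,0],"twist":0},{"grip":60,"travel":[2.2,4.1,0],"twist":0},{"grip":60,"travel":[2.2,4.1,0],"twist":0},{"grip":60,"travel":[2.2,4.1,0],"twist":0},{"grip":60,"travel":[2.2,4.1,0],"twist":0},{"grip":60,"travel":[2.2,4.1,0],"twist":0},{"grip":60,"travel":[2.2,4.1,0],"twist":0},{"grip":60,"travel":[2.2,4.1,0],"twist":0}]'
python3 -m jog '[{"grip":60,"travel":[2.2,4.1,0],"twist":0},{"grip":60,"travel":[2.2,4.1,0],"twist":0},{"grip":60,"travel":[2.2,4.1,0],"twist":0},{"grip":60,"travel":[0,0,-4],"twist":0},{"grip":60,"travel":[0,0,-4],"twist":0},{"grip":60,"travel":[0,0,-4],"twist":0},{"grip":60,"travel":[0,0,-4],"twist":0},{"grip":60,"travel":[0,0,0],"twist":0}]'
```

```text
time: 1.8
position: [0.3487, -0.2722, 0.2762]
tool_rot: [0.999, -0.048, 0.001, 0.001]
ft_force: [0.7, -0.4, -0.4]
grip_width: 0.0667
time: 2.6
position: [0.5241, 0.0569, 0.2749]
tool_rot: [0.999, -0.048, 0.0, 0.0]
ft_force: [1.3, -1.1, -0.5]
grip_width: 0.0666
time: 3.4
position: [0.5845, 0.1774, 0.109]
tool_rot: [0.999, -0.048, -0.007, 0.001]
ft_force: [-0.2, -0.1, -0.3]
grip_width: 0.0666
```

```bash
python3 -m jog '[{"grip":60,"travel":[0.4,0.1,-4],"twist":0},{"grip":60,"travel":[0,0,-2.5],"twist":0},{"grip":60,"travel":[0,0,0],"twist":0},{"grip":60,"travel":[0,0,0],"twist":0}]' 5
python3 - <<'E'
from h import *
s=snap('scene','s1');t=snap('top','t1')
M=np.hstack([cv2.resize(s[240:340,340:440],(400,400)),cv2.resize(t[190:290,195:295],(400,400))])
cv2.imwrite('pics/m2.png',M[:,:,::-1])
E
```

```text
time: 3.8
position: [0.5947, 0.1791, 0.0513]
tool_rot: [0.999, -0.048, 0.001, -0.0]
ft_force: [0.5, -0.4, 0.0]
grip_width: 0.0665
```

View pics/m2.png

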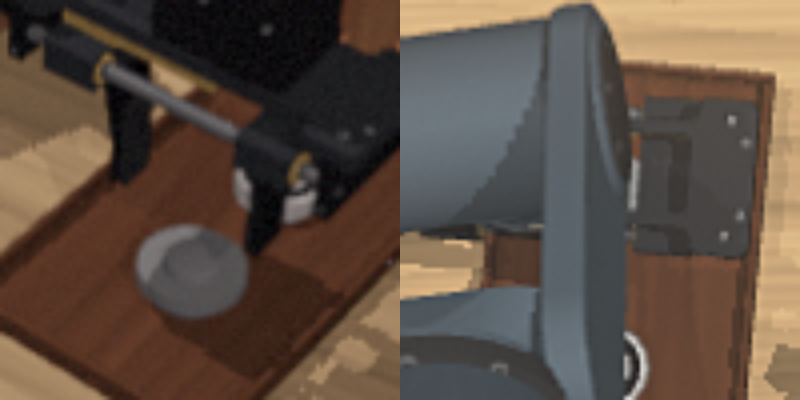

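Run:
```python
from h import *
print(ray('scene',[[388,293.8],[405.5,302.5],[370.5,285]],.0293), ray('scene',[[340+194/4,240+262/4]],.0325))
print(proj('scene',[[.5947,.1791,.0293],[.59,.1785,.0225]]))
print(get_obs()['position'])
```

```text
[[0.56331281 0.16422227 0.0293    ]
 [0.56536967 0.20459319 0.0293    ]
 [0.56095741 0.12252067 0.0293    ]] [[0.59440781 0.18231376 0.0325    ]]
[[386.84146957 306.09033472]
 [387.45772658 307.01185729]]
[0.59544959 0.17922845 0.05227008]
```

```bash
python3 -m jog '[{"grip":60,"travel":[-0.3,0,-1],"twist":0},{"grip":60,"travel":[0,0,-1],"twist":0},{"grip":60,"travel":[0,0,0],"twist":0}]' 5
python3 - <<'E'
from h import *
s=snap('scene','s2')
print(get_obs()['position'],get_obs()['ft_force'])
cv2.imwrite('pics/m3.png',cv2.resize(s[210:350,310:460],(750,600) and (640,597),interpolation=cv2.INTER_CUBIC)[:,:,::-1])
E
```

```text
time: 4.2
position: [0.589, 0.1788, 0.0285]
tool_rot: [0.999, -0.048, -0.001, 0.0]
ft_force: [0.3, -0.1, 0.4]
grip_width: 0.0665
[0.58949303 0.17890527 0.02883064] [ 0.6056045  -0.18705187 -0.03180929]
```

View pics/m3.png

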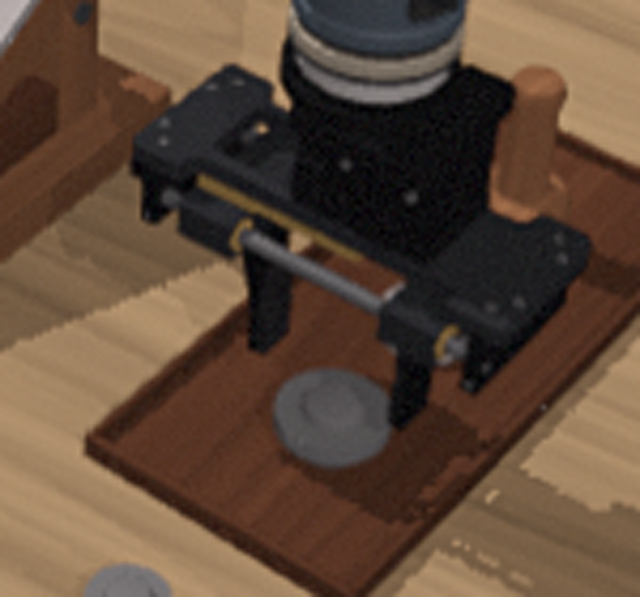

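Run:
```python
from h import *
p=get_obs()['position']; 
import numpy as np
a=np.array([.096,.995,0])
for z in (.0065,.02,.03): print(z,proj('scene',[[p[0],p[1],z]+a*.04,[p[0],p[1],z]-a*.04]).round(1).tolist(), ray('scene',[[404.9,309.6],[371.6,291.3]],z).round(4).tolist())
```

```text
0.0065 [[404.0, 322.1], [370.7, 303.5]] [[0.5621, 0.2042, 0.0065], [0.5541, 0.1228, 0.0065]]
0.02 [[404.7, 317.3], [371.1, 298.6]] [[0.5746, 0.2092, 0.02], [0.5668, 0.1292, 0.02]]
0.03 [[405.2, 313.7], [371.4, 295.0]] [[0.584, 0.213, 0.03], [0.5762, 0.134, 0.03]]
```

Run:
```python
from h import *
for z in (.1,.12,.14,.16): print(z,ray('top',[[283.5,214.5],[283.5,254]],z).round(4).tolist())
print([(d['at'],d['p']) for d in search_frame('cap','scene')])
```

```text
0.1 [[0.6316, 0.0874, 0.1], [0.5511, 0.0887, 0.1]]
0.12 [[0.6294, 0.0857, 0.12], [0.5503, 0.087, 0.12]]
0.14 [[0.6271, 0.084, 0.14], [0.5494, 0.0853, 0.14]]
0.16 [[0.6248, 0.0823, 0.16], [0.5486, 0.0836, 0.16]]
[([0.5967, 0.1789, 0.0246], 0.7), ([0.7331, 0.1622, 0.018], 0.67)]
```

```bash
python3 -m jog '[{"grip":110,"travel":[0,0,0],"twist":0},{"grip":110,"travel":[0,0,0],"twist":0},{"grip":110,"travel":[0,0,0],"twist":0},{"grip":110,"travel":[0,0,0],"twist":0},{"grip":110,"travel":[0,0,0],"twist":0},{"grip":110,"travel":[0,0,0],"twist":0}]' 5
```

```text
time: 4.9
position: [0.5905, 0.179, 0.0297]
tool_rot: [0.999, -0.048, 0.0, -0.0]
ft_force: [-1.1, 0.0, 0.1]
grip_width: 0.0497
```

Run:
```python
from h import *
s=snap('scene','s3'); t=snap('top','t3')
M=np.hstack([cv2.resize(s[240:340,340:440],(600,600),interpolation=cv2.INTER_CUBIC),cv2.resize(t[180:330,215:265],(200,600))])
cv2.imwrite('pics/m4.png',M[:,:,::-1])
o=get_obs();print(o['q'],o['tool_rot'])
```

```text
[ 1.13446650e-01  7.48887721e-01  1.57837002e+00 -3.27223475e-05
  8.14267625e-01  1.77996810e+00] [ 9.98855343e-01 -4.78330736e-02  3.51190351e-05  6.34042557e-06]
```

View pics/m4.png

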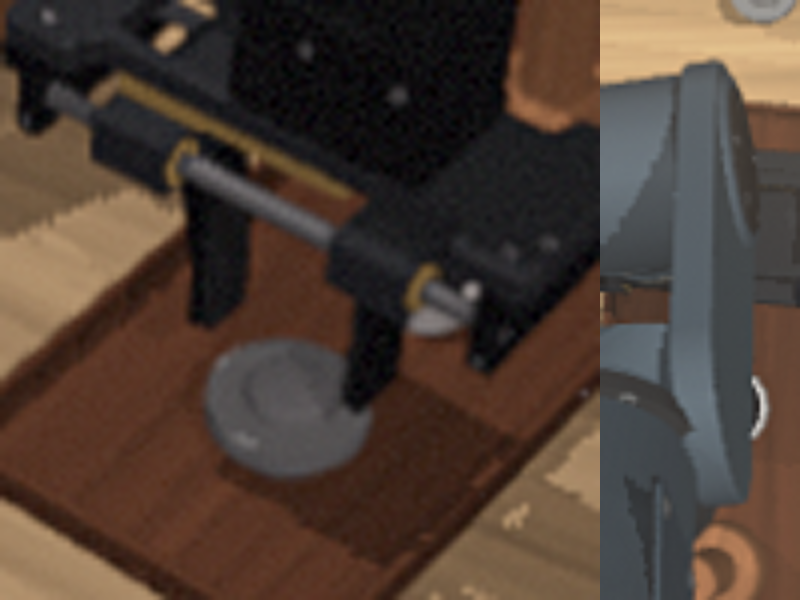

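```bash
python3 -m jog '[{"grip":60,"travel":[0,0,0],"twist":0},{"grip":60,"travel":[0,0,0],"twist":0},{"grip":60,"travel":[0,0,0],"twist":0},{"grip":60,"travel":[0,0,-0.7],"twist":0},{"grip":60,"travel":[0,0,-0.7],"twist":0},{"grip":60,"travel":[0,0,-0.4],"twist":0},{"grip":60,"travel":[0,0,0],"twist":0}]' 5
python3 - <<'E'
from h import *
s=snap('scene','s4')
cv2.imwrite('pics/m5.png',cv2.resize(s[240:340,340:440],(600,600),interpolation=cv2.INTER_CUBIC)[:,:,::-1])
print(get_obs()['position'],get_obs()['ft_force'])
E
```

```text
time: 5.7
position: [0.5895, 0.1789, 0.0104]
tool_rot: [0.999, -0.048, -0.001, 0.0]
ft_force: [-0.3, 0.6, -0.0]
grip_width: 0.0664
[0.58994994 0.17892217 0.01093622] [-0.37710488  0.48002923  1.01097033]
```

View pics/m5.png

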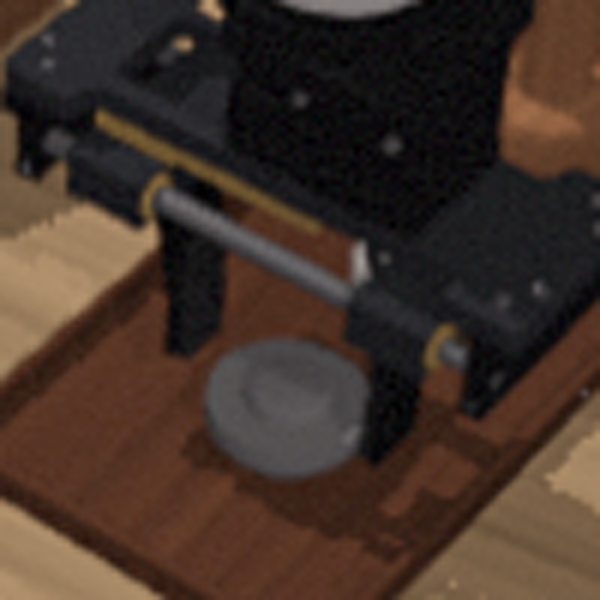

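```bash
python3 -m jog '[{"grip":60,"travel":[0,0,-0.5],"twist":0},{"grip":60,"travel":[0,0,-0.5],"twist":0},{"grip":60,"travel":[0,0,0],"twist":0},{"grip":120,"travel":[0,0,0],"twist":0},{"grip":120,"travel":[0,0,0],"twist":0},{"grip":120,"travel":[0,0,0],"twist":0},{"grip":120,"travel":[0,0,0],"twist":0},{"grip":120,"travel":[0,0,0],"twist":0}]' 5
```

```text
time: 6.55
position: [0.5906, 0.179, 0.0018]
tool_rot: [0.999, -0.048, 0.0, -0.0]
ft_force: [-0.6, -0.5, 0.1]
grip_width: 0.0538
```

```bash
python3 -m jog '[{"grip":120,"travel":[0,0,3],"twist":0},{"grip":120,"travel":[0,0,4.5],"twist":0},{"grip":120,"travel":[0,0,4.5],"twist":0},{"grip":120,"travel":[0,0,4.5],"twist":0},{"grip":120,"travel":[0.8,-4.1,2],"twist":0},{"grip":120,"travel":[0.8,-4.1,0],"twist":0},{"grip":120,"travel":[0.8,-4.1,0],"twist":0},{"grip":120,"travel":[0.8,-4.1,0],"twist":0}]' 8
python3 -m jog '[{"grip":120,"travel":[0.9,-4.2,0],"twist":0},{"grip":120,"travel":[0.9,-4.2,0],"twist":0},{"grip":120,"travel":[0.9,-4.2,0],"twist":0},{"grip":120,"travel":[0,0,-2],"twist":0},{"grip":120,"travel":[0,0,-2],"twist":0},{"grip":120,"travel":[0,0,0],"twist":0},{"grip":120,"travel":[0,0,0],"twist":0},{"grip":120,"travel":[0,0,0],"twist":0}]' 8
python3 - <<'E'
from h import *
s=snap('scene','s5');t=snap('top','t5')
M=np.hstack([cv2.resize(s[160:260,200:300],(400,400),interpolation=cv2.INTER_CUBIC),cv2.resize(t[160:260,340:440],(400,400))])
cv2.imwrite('pics/m6.png',M[:,:,::-1])
print(get_obs()['position'],get_obs()['ft_force'],get_obs()['grip_width'])
E
```

```text
time: 7.35
position: [0.6224, 0.0136, 0.1872]
tool_rot: [0.999, -0.048, 0.0, 0.0]
ft_force: [0.3, 0.7, 0.1]
grip_width: 0.0536
time: 8.15
position: [0.6502, -0.1108, 0.1478]
tool_rot: [0.999, -0.048, 0.001, 0.0]
ft_force: [0.1, -0.6, -0.1]
grip_width: 0.0533
[ 0.65027601 -0.11081918  0.14804889] [ 0.36552794  0.51767005 -1.27996449] 0.053926764923185024
```

View pics/m6.png

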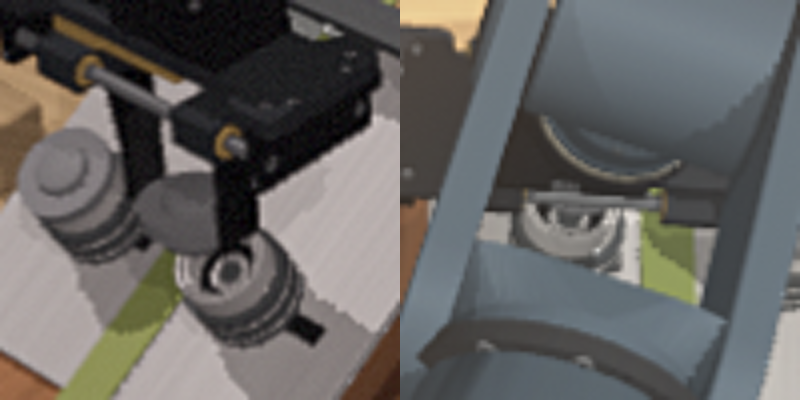

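Run:
```python
from h import *
print(proj('scene',[[.6503,-.111,.1687],[.6346,-.1095,.129]]))
a=np.linspace(0,6.28,40);c=np.array([.6503,-.111,.1687])
for dz in(-.004,.004):
  p=proj('scene',np.c_[c[0]+.027*np.cos(a),c[1]+.027*np.sin(a),c[2]+dz+0*a]);print(((p.min(0)-[200,160])*4).round(),((p.max(0)-[200,160])*4).round())
print([(d['at'],d['p']) for d in search_frame('cap','scene')][:3])
```

```text
[[247.91869076 211.67515079]
 [254.8540866  224.17537746]]
[137. 181.] [248. 247.]
[136. 168.] [247. 233.]
[([0.7318, 0.1598, 0.0167], 0.78), ([0.6663, -0.1093, 0.1709], 0.74)]
```

```bash
python3 -m jog '[{"grip":120,"travel":[-0.1,0,-0.5],"twist":0},{"grip":120,"travel":[-0.1,0,-0.5],"twist":0},{"grip":120,"travel":[-0.1,0,-0.4],"twist":0},{"grip":120,"travel":[-0.2,0,-0.4],"twist":0},{"grip":120,"travel":[0,0,0],"twist":0}]' 3
python3 -m jog '[{"grip":120,"travel":[-0.1,0.1,-0.2],"twist":0},{"grip":120,"travel":[-0.1,0,-0.2],"twist":0},{"grip":120,"travel":[0,0,0],"twist":0}]' 3
python3 -m jog '[{"grip":120,"travel":[-0.1,0,-0.2],"twist":0},{"grip":120,"travel":[-0.1,0,-0.2],"twist":0},{"grip":120,"travel":[-0.1,0,-0.2],"twist":0},{"grip":120,"travel":[0,0,0],"twist":0}]' 3
```

```text
time: 8.8
position: [0.6434, -0.1108, 0.1276]
tool_rot: [0.999, -0.048, -0.001, -0.0]
ft_force: [0.6, 0.0, -0.7]
grip_width: 0.0538
time: 9.1
position: [0.6421, -0.1099, 0.1244]
tool_rot: [0.999, -0.048, -0.0, -0.0]
ft_force: [-0.7, -0.6, -0.6]
grip_width: 0.0539
time: 9.5
position: [0.6396, -0.1101, 0.1185]
tool_rot: [0.999, -0.048, 0.0, 0.0]
ft_force: [1.0, -1.1, 0.2]
grip_width: 0.0535
```

Run:
```python
from h import *
s=snap('scene','s6')
cv2.imwrite('pics/m7.png',cv2.resize(s[170:260,200:300],(800,600) and (660,594),interpolation=cv2.INTER_CUBIC)[:,:,::-1])
print(get_obs()['position'],get_obs()['ft_force'],get_obs()['grip_width'])
```

```text
[ 0.63959718 -0.11009579  0.11864681] [ 1.66262552 -1.07856095  1.51095334] 0.053932848434144746
```

View pics/m7.png

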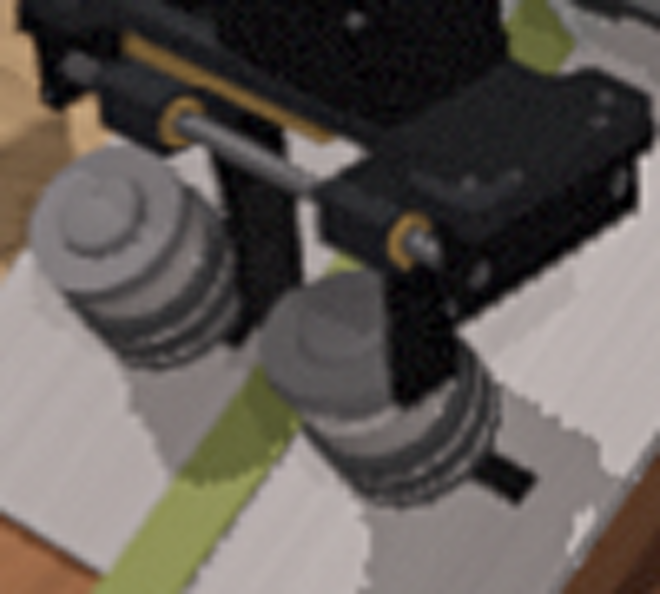

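```bash
python3 -m jog '[{"grip":40,"travel":[0,0,0],"twist":0},{"grip":40,"travel":[0,0,0],"twist":0},{"grip":40,"travel":[0,0,0],"twist":0},{"grip":40,"travel":[0,0,0],"twist":0},{"grip":40,"travel":[0,0,2],"twist":0},{"grip":40,"travel":[0,0,4],"twist":0},{"grip":40,"travel":[0,0,4],"twist":0},{"grip":40,"travel":[0,0,1],"twist":0}]' 3
python3 -m jog '[{"grip":40,"travel":[-2.3,2.9,0],"twist":0},{"grip":40,"travel":[-2.3,2.9,0],"twist":0},{"grip":40,"travel":[-2.3,2.9,0],"twist":0},{"grip":40,"travel":[-2.3,2.9,0],"twist":0},{"grip":40,"travel":[-2.3,2.9,0],"twist":0},{"grip":40,"travel":[-2.3,3.0,0],"twist":0},{"grip":40,"travel":[-2.3,3.0,0],"twist":0},{"grip":40,"travel":[-2.3,3.0,0],"twist":0}]'
python3 -m jog '[{"grip":40,"travel":[-2.3,3.0,0],"twist":0},{"grip":40,"travel":[-2.3,2.9,0],"twist":0},{"grip":40,"travel":[0,0,-4],"twist":0},{"grip":40,"travel":[0,0,-3],"twist":0},{"grip":40,"travel":[0,0,0],"twist":0}]'
python3 - <<'E'
from h import *
s=snap('scene','s7');t=snap('top','t7')
print(get_obs()['position'])
for n in('scene','top'):
  print(n,[(d['at'],round(d['p'],2)) for d in search_frame('cap',n)],[(d['at'],round(d['p'],2)) for d in search_frame('driver',n)])
M=np.hstack([cv2.resize(s[180:255,210:310],(400,300),interpolation=cv2.INTER_CUBIC),cv2.resize(t[180:255,350:450],(400,300),interpolation=cv2.INTER_CUBIC)])
M=np.vstack([M,np.hstack([cv2.resize(s[180:270,375:495],(400,300)),cv2.resize(t[270:370,200:333],(400,300))])])
cv2.imwrite('pics/m8.png',M[:,:,::-1])
E
```

```text
time: 10.35
position: [0.6424, -0.111, 0.2342]
tool_rot: [0.999, -0.048, 0.005, 0.001]
ft_force: [1.3, -0.2, 1.2]
grip_width: 0.0734
time: 11.15
position: [0.4539, 0.126, 0.2283]
tool_rot: [0.999, -0.048, -0.0, -0.0]
ft_force: [0.5, 0.4, 0.0]
grip_width: 0.0735
time: 11.65
position: [0.4056, 0.1837, 0.1557]
tool_rot: [0.999, -0.047, -0.005, 0.001]
ft_force: [-0.0, -0.7, 0.7]
grip_width: 0.0734
[0.40924907 0.18391532 0.15857605]
scene [([0.7322, 0.16, 0.0165], 0.71), ([0.6465, -0.1055, 0.1425], 0.59), ([0.4229, 0.1922, 0.0433], 0.54)] []
top [([0.6373, -0.1127, 0.1486], 0.94), ([0.498, 0.1805, 0.0198], 0.71), ([0.4242, 0.1792, 0.0376], 0.61)] [([0.4264, 0.1793, 0.0386], 0.44), ([0.4218, 0.3525, 0.0415], 0.42)]
```

View pics/m8.png

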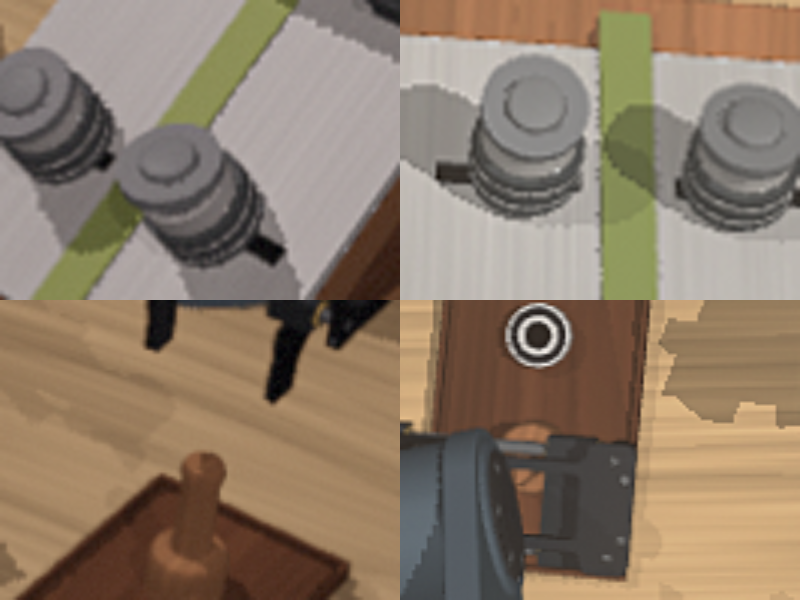

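```bash
python3 - <<'E'
from h import *
print('tips',ray('scene',[[375+215/3.333,180+72/3.333]],.167),'exp',get_obs()['position'])
print('handle',ray('scene',[[375+203/3.333,180+165/3.333]],.107))
print('cap rim top',ray('top',[[383.4-.4,205.6-.4]],.1435),ray('scene',[[210+172/4-.4,180+165/4-.4]],.1435))
E
python3 -m jog '[{"grip":40,"travel":[0,0,-4],"twist":0},{"grip":40,"travel":[0,0,-3.5],"twist":0},{"grip":40,"travel":[0,0,-2],"twist":0},{"grip":40,"travel":[0,0,-2],"twist":0},{"grip":40,"travel":[0,0,0],"twist":0}]'
```

```text
tips [[0.40238274 0.18118968 0.167     ]] exp [0.41072412 0.18399232 0.15992672]
handle [[0.41513215 0.18772094 0.107     ]]
cap rim top [[ 0.64066084 -0.11184921  0.1435    ]] [[ 0.64303824 -0.10722896  0.1435    ]]
time: 12.45
position: [0.409, 0.1836, 0.0426]
tool_rot: [0.999, -0.048, -0.001, 0.0]
ft_force: [-0.8, -0.1, 0.3]
grip_width: 0.0735
```

```bash
python3 -m jog '[{"grip":200,"travel":[0,0,0],"twist":0},{"grip":200,"travel":[0,0,0],"twist":0},{"grip":200,"travel":[0,0,0],"twist":0},{"grip":200,"travel":[0,0,0],"twist":0},{"grip":200,"travel":[0,0,0],"twist":0},{"grip":200,"travel":[0,0,0],"twist":0},{"grip":200,"travel":[0,0,0],"twist":0}]' 12
python3 -m jog '[{"grip":200,"travel":[0,0,2],"twist":0},{"grip":200,"travel":[0,0,4],"twist":0},{"grip":200,"travel":[0,0,4.5],"twist":0},{"grip":200,"travel":[0,0,4.5],"twist":0},{"grip":200,"travel":[0,0,4.5],"twist":0},{"grip":200,"travel":[0,0,0],"twist":0}]'
```

```text
time: 13.15
position: [0.4095, 0.1841, 0.0438]
tool_rot: [0.999, -0.048, 0.0, -0.0]
ft_force: [-0.1, -0.0, -0.5]
grip_width: 0.0266
time: 13.75
position: [0.4135, 0.1849, 0.2441]
tool_rot: [0.999, -0.048, 0.007, -0.002]
ft_force: [2.1, -1.3, -1.7]
grip_width: 0.027
```

```bash
python3 - <<'E'
from h import *
print('capped rim ctr',ray('top',[[437.1,212.1]],.136),ray('scene',[[210+30/4-.4,180+92/4-.4]],.136),get_obs()['position'])
E
python3 -m jog '[{"grip":200,"travel":[2.2,-4.0,1.5],"twist":0},{"grip":200,"travel":[2.2,-4.0,1.5],"twist":0},{"grip":200,"travel":[2.2,-4.0,0],"twist":0},{"grip":200,"travel":[2.2,-4.0,0],"twist":0},{"grip":200,"travel":[2.2,-4.0,0],"twist":0},{"grip":200,"travel":[2.2,-4.0,0],"twist":0},{"grip":200,"travel":[2.2,-4.0,0],"twist":0},{"grip":200,"travel":[2.2,-4.0,0],"twist":0}]' 12
python3 -m jog '[{"grip":200,"travel":[2.4,-4.1,0],"twist":0},{"grip":200,"travel":[2.5,-4.2,0],"twist":0},{"grip":200,"travel":[0,0,0],"twist":0},{"grip":200,"travel":[0,0,0],"twist":0}]'
```

```text
capped rim ctr [[ 0.62564969 -0.21996328  0.136     ]] [[ 0.62851397 -0.21600077  0.136     ]] [0.41346451 0.18486455 0.24410265]
time: 14.55
position: [0.5849, -0.1374, 0.2663]
tool_rot: [0.999, -0.048, -0.002, -0.001]
ft_force: [0.3, 0.5, -1.3]
grip_width: 0.0267
time: 14.95
position: [0.6334, -0.2197, 0.2655]
tool_rot: [0.999, -0.049, -0.002, -0.001]
ft_force: [0.5, 0.3, -2.1]
grip_width: 0.0269
```

```bash
python3 -m jog '[{"grip":200,"travel":[0,0,-3],"twist":0},{"grip":200,"travel":[0,0,-3],"twist":0},{"grip":200,"travel":[0,0,-1],"twist":0},{"grip":200,"travel":[0,0,0],"twist":0},{"grip":200,"travel":[0,0,0],"twist":0}]' 6
python3 -m jog '[{"grip":200,"travel":[0,0,-0.3],"twist":0},{"grip":200,"travel":[0,0,-0.3],"twist":0},{"grip":200,"travel":[0,0,0],"twist":0}]'
python3 -m jog '[{"grip":200,"travel":[0,0,-0.3],"twist":0},{"grip":200,"travel":[0,0,0],"twist":0}]'
```

```text
time: 15.45
position: [0.6348, -0.2186, 0.1995]
tool_rot: [0.999, -0.047, 0.001, 0.0]
ft_force: [0.6, -0.7, -1.0]
grip_width: 0.0275
time: 15.75
position: [0.6345, -0.219, 0.193]
tool_rot: [0.999, -0.048, 0.0, 0.0]
ft_force: [0.5, 0.4, -2.3]
grip_width: 0.0273
time: 15.95
position: [0.6342, -0.2189, 0.1894]
tool_rot: [0.999, -0.048, -0.0, -0.0]
ft_force: [0.1, -0.4, -2.0]
grip_width: 0.0273
```

```bash
python3 -m jog '[{"grip":200,"travel":[0,0,-0.3],"twist":0},{"grip":200,"travel":[0.1,0,-0.1],"twist":0},{"grip":200,"travel":[0,0,0],"twist":0}]'
python3 -m jog '[{"grip":200,"travel":[0.4,0,-0.25],"twist":0},{"grip":200,"travel":[0.4,-0.1,-0.25],"twist":0},{"grip":200,"travel":[0,0,0],"twist":0}]'
python3 - <<'E'
from h import *
s=snap('scene','s8')
cv2.imwrite('pics/m9.png',cv2.resize(s[130:250,180:300],(600,600),interpolation=cv2.INTER_CUBIC)[:,:,::-1])
print(get_obs()['position'],get_obs()['ft_force'])
E
```

```text
time: 16.25
position: [0.6354, -0.219, 0.1853]
tool_rot: [0.999, -0.048, -0.0, -0.0]
ft_force: [0.8, -0.5, -0.8]
grip_width: 0.0273
time: 16.55
position: [0.6449, -0.2204, 0.1811]
tool_rot: [0.999, -0.048, 0.001, 0.0]
ft_force: [0.7, 0.9, 1.0]
grip_width: 0.0272
[ 0.64452119 -0.22030315  0.18119277] [ 0.87566707 -0.04215703  2.0151665 ]
```

View pics/m9.png

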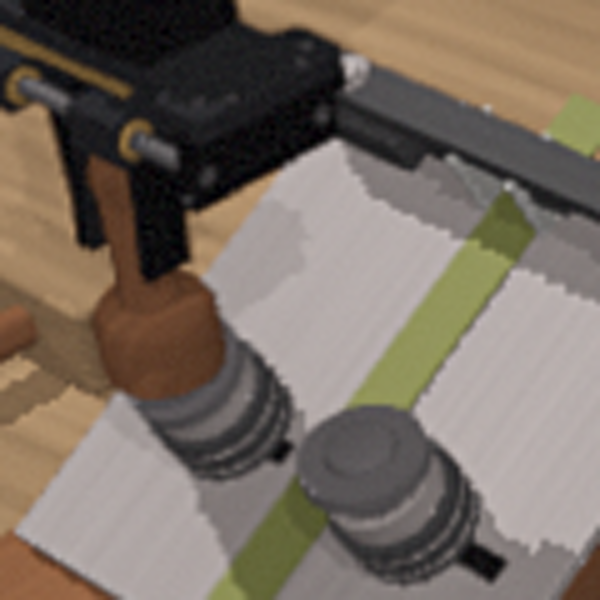

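```bash
python3 -m jog '[{"grip":200,"travel":[0.4,0,-0.3],"twist":0},{"grip":200,"travel":[0.4,-0.1,-0.3],"twist":0},{"grip":200,"travel":[0.4,0,-0.35],"twist":0},{"grip":200,"travel":[0,0,0],"twist":0}]'
python3 -m jog '[{"grip":200,"travel":[0.35,-0.1,-0.35],"twist":0},{"grip":200,"travel":[0.3,0,-0.35],"twist":0},{"grip":200,"travel":[0,0,0],"twist":0}]'
cat > tilt.py <<'E'
from h import *
import sys
s=snap('scene',sys.argv[1]);p=get_obs()['position'];print(p,get_obs()['ft_force'])
P=np.array([p[0],p[1],p[2]+.028]);print('P px',proj('scene',P))
for a in (0,10,20,25,30,35,40):
    ax=np.array([.9954*np.sin(np.radians(a)),-.096*np.sin(np.radians(a)),np.cos(np.radians(a))])
    b=proj('scene',[P-.0668*ax,P+.037*ax])
    print(a,b.round(1).tolist())
hsv=cv2.cvtColor(s,cv2.COLOR_RGB2HSV);c=proj('scene',P)[0]
m=cv2.inRange(hsv,(3,90,40),(16,255,190));Y,X=np.mgrid[:480,:640];m[(abs(X-c[0])>30)|(abs(Y-c[1])>45)]=0
n,l,st,ce=cv2.connectedComponentsWithStats(m)
for i in range(1,n):
    if st[i,4]>60: print(st[i],ce[i].round(1))
cv2.imwrite('pics/mask.png',m)
E
python3 tilt.py s9
```

```text
time: 17.0
position: [0.6591, -0.2222, 0.1732]
tool_rot: [0.999, -0.048, 0.004, 0.001]
ft_force: [3.0, -0.0, 5.3]
grip_width: 0.0273
time: 17.3
position: [0.6662, -0.2233, 0.1665]
tool_rot: [0.999, -0.048, 0.005, 0.002]
ft_force: [4.8, -0.0, 6.9]
grip_width: 0.0274
[ 0.66596983 -0.2233345   0.16664401] [ 4.80226529 -0.44706768  5.8466382 ]
P px [[198.9046994  186.27078456]]
0 [[202.7, 213.3], [196.7, 170.5]]
10 [[206.9, 210.4], [194.3, 172.1]]
20 [[210.7, 206.8], [191.9, 174.1]]
25 [[212.5, 204.7], [190.8, 175.3]]
30 [[214.2, 202.6], [189.8, 176.6]]
35 [[215.8, 200.3], [188.8, 177.9]]
40 [[217.3, 198.0], [188.0, 179.3]]
[ 169  161   58   71 2272] [189.3 198. ]
```

```bash
python3 -m jog '[{"grip":230,"travel":[0,0,0],"twist":0},{"grip":230,"travel":[0,0,0],"twist":0},{"grip":230,"travel":[0,0,0],"twist":0},{"grip":230,"travel":[0.5,-0.05,0.87],"twist":0},{"grip":230,"travel":[1,-0.1,1.73],"twist":0},{"grip":230,"travel":[1,-0.1,1.73],"twist":0},{"grip":230,"travel":[0,0,0],"twist":0}]' 30
python3 -m jog '[{"grip":230,"travel":[0.16,1.74,0],"twist":0},{"grip":230,"travel":[0.3,3.1,0],"twist":0},{"grip":230,"travel":[0.3,3.1,0],"twist":0},{"grip":230,"travel":[0.3,3.0,0],"twist":0},{"grip":230,"travel":[0,0,0],"twist":0},{"grip":230,"travel":[0,0,0],"twist":0}]'
python3 - <<'E'
from h import *
s=snap('scene','s10');print(get_obs()['position'],get_obs()['ft_force'])
cv2.imwrite('pics/m10.png',cv2.resize(s[130:250,190:310],(600,600),interpolation=cv2.INTER_CUBIC)[:,:,::-1])
E
```

```text
time: 18.05
position: [0.6891, -0.2252, 0.2096]
tool_rot: [0.999, -0.048, 0.002, 0.001]
ft_force: [1.4, -0.5, -1.3]
grip_width: 0.0263
time: 18.65
position: [0.696, -0.1129, 0.2058]
tool_rot: [0.999, -0.047, -0.002, -0.0]
ft_force: [-0.1, -0.6, -1.1]
grip_width: 0.0261
[ 0.69629126 -0.11420477  0.20615216] [-0.08604868  0.2080491  -0.71504781]
```

View pics/m10.png

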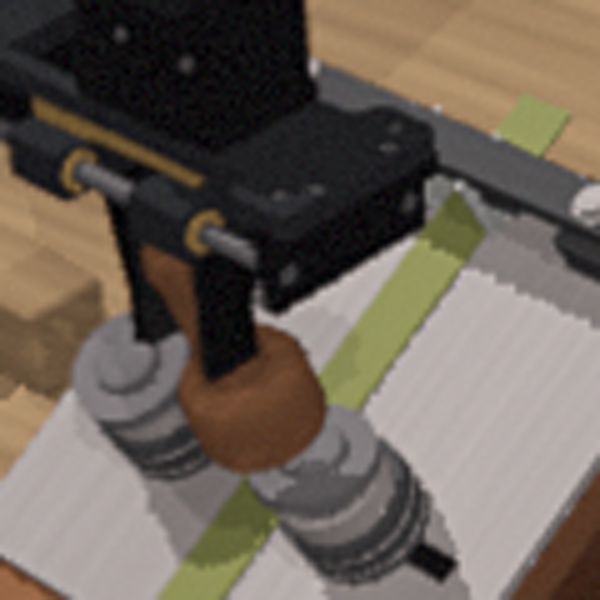

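```bash
python3 -m jog '[{"grip":230,"travel":[0.3,0,0],"twist":0},{"grip":230,"travel":[-0.5,0.05,-0.87],"twist":0},{"grip":230,"travel":[-0.5,0.05,-0.87],"twist":0},{"grip":230,"travel":[-0.4,0,-0.7],"twist":0},{"grip":230,"travel":[0,0,0],"twist":0},{"grip":230,"travel":[0,0,0],"twist":0}]' 45
python3 -m jog '[{"grip":230,"travel":[-0.25,0,-0.43],"twist":0},{"grip":230,"travel":[-0.15,0,-0.26],"twist":0},{"grip":230,"travel":[0,0,0],"twist":0}]'
python3 -m jog '[{"grip":230,"travel":[-0.15,0,-0.26],"twist":0},{"grip":230,"travel":[-0.15,0,-0.26],"twist":0},{"grip":230,"travel":[0,0,0],"twist":0}]'
```

```text
time: 19.3
position: [0.6862, -0.1143, 0.1826]
tool_rot: [0.999, -0.048, -0.0, -0.0]
ft_force: [0.1, -0.4, -2.1]
grip_width: 0.0254
time: 19.6
position: [0.682, -0.1139, 0.1757]
tool_rot: [0.999, -0.048, -0.001, -0.0]
ft_force: [0.2, -0.2, -0.8]
grip_width: 0.0251
time: 19.9
position: [0.6818, -0.1144, 0.1727]
tool_rot: [0.999, -0.048, 0.003, 0.0]
ft_force: [3.4, 1.0, 3.4]
grip_width: 0.025
```

```bash
python3 -m jog '[{"grip":230,"travel":[-0.15,0,-0.26],"twist":0},{"grip":230,"travel":[0,0,0],"twist":0}]'
python3 -m jog '[{"grip":230,"travel":[-0.15,0,-0.26],"twist":0},{"grip":230,"travel":[0,0,0],"twist":0}]'
python3 -m jog '[{"grip":230,"travel":[-0.1,0,-0.26],"twist":0},{"grip":230,"travel":[0,0,0],"twist":0}]'
```

```text
time: 20.1
position: [0.6816, -0.1149, 0.1712]
tool_rot: [0.999, -0.048, 0.005, 0.001]
ft_force: [5.0, -0.3, 7.4]
grip_width: 0.0251
time: 20.3
position: [0.6822, -0.1152, 0.1703]
tool_rot: [0.999, -0.048, 0.007, 0.001]
ft_force: [5.7, 1.4, 9.8]
grip_width: 0.0253
time: 20.5
position: [0.682, -0.1158, 0.1684]
tool_rot: [0.999, -0.048, 0.008, 0.002]
ft_force: [7.3, -0.1, 11.3]
grip_width: 0.0253
```

```bash
python3 -m jog '[{"grip":230,"travel":[-0.15,0,-0.26],"twist":0},{"grip":230,"travel":[0,0,0],"twist":0}]'
python3 -m jog '[{"grip":230,"travel":[-0.15,0,-0.26],"twist":0},{"grip":230,"travel":[0,0,0],"twist":0},{"grip":230,"travel":[0,0,0],"twist":0}]'
```

```text
time: 20.7
position: [0.683, -0.1163, 0.1677]
tool_rot: [0.999, -0.048, 0.011, 0.002]
ft_force: [9.5, 0.7, 14.9]
grip_width: 0.0251
time: 21.0
position: [0.6841, -0.1166, 0.1671]
tool_rot: [0.999, -0.048, 0.015, 0.003]
ft_force: [12.3, 0.2, 18.0]
grip_width: 0.0253
```

```bash
cat > cup.py <<'E'
from h import *
import sys
s=snap('scene',sys.argv[1]) if len(sys.argv)<3 else cv2.imread('pics/'+sys.argv[1]+'.png')[:,:,::-1].copy()
hub=np.array([.637,-.1095,.129]); 
if len(sys.argv)>2: hub=hub-np.array([.0106,.1094,0])
ax=np.array([.4977,-.048,.866]);u=np.array([.862,-.083,-.5]);v=np.array([.096,.995,0])
t=np.linspace(0,6.28,90)[:,None]
hsv=cv2.cvtColor(s,cv2.COLOR_RGB2HSV)
c=proj('scene',hub+.03*ax)[0]
m=cv2.inRange(hsv,(2,80,30),(14,255,200));Y,X=np.mgrid[:480,:640];m[(abs(X-c[0])>28)|(abs(Y-c[1])>24)]=0
n,l,st,ce=cv2.connectedComponentsWithStats(m)
i=1+np.argmax(st[1:,4]);ys,xs=np.nonzero(l==i)
print('bottom row',ys.max(),'cols',xs[ys==ys.max()],'right',xs.max(),'left',xs.min(),'diag max(y+x/2)',(ys+xs*.5).max(),'area',len(xs))
for h in (.004,.008,.012,.0155,.02):
    E=proj('scene',hub+ax*h+.026*(np.cos(t)*u+np.sin(t)*v));F=proj('scene',hub+ax*(h+.031)+.026*(np.cos(t)*u+np.sin(t)*v))
    A=np.r_[E,F];print(h,'bottom',A[:,1].max().round(1),'right',A[:,0].max().round(1),'left',A[:,0].min().round(1),'diag',(A[:,1]+.5*A[:,0]).max().round(1))
E
python3 cup.py s11; echo CAPPED; python3 cup.py s9 old; python3 -c "
from h import *;print(get_obs())"|grep -o "position.*"
```

```text
bottom row 234 cols [243 244 245 246 247 248 249] right 259 left 224 diag max(y+x/2) 358.5 area 658
0.004 bottom 235.5 right 265.3 left 234.8 diag 362.4
0.008 bottom 234.6 right 264.5 left 233.9 diag 361.1
0.012 bottom 233.7 right 263.7 left 233.0 diag 359.7
0.0155 bottom 232.9 right 263.0 left 232.2 diag 358.6
0.02 bottom 231.9 right 262.1 left 231.2 diag 357.1
CAPPED
bottom row 213 cols [209 210 211 212] right 224 left 189 diag max(y+x/2) 319.5 area 608
0.004 bottom 214.4 right 227.4 left 198.1 diag 322.4
0.008 bottom 213.5 right 226.5 left 197.2 diag 321.0
0.012 bottom 212.6 right 225.7 left 196.3 diag 319.7
0.0155 bottom 211.8 right 224.9 left 195.4 diag 318.5
0.02 bottom 210.7 right 223.9 left 194.4 diag 316.9
position': array([ 0.68406845, -0.11664241,  0.16713837]), 'tool_rot': array([ 0.99872562, -0.04822204,  0.01463324,  0.00276404]), 'ft_force': array([12.05289735, -0.39444996, 18.37250334]), 'moment': array([ 0.16936848, -1.67665901, -0.06931412]), 'grip_width': 0.025402010447125506}
```

```bash
python3 -m jog '[{"grip":230,"travel":[-0.2,0.1,-0.3],"twist":0},{"grip":230,"travel":[0,0,0],"twist":0}]' 60
python3 -m jog '[{"grip":230,"travel":[-0.2,0.1,-0.3],"twist":0},{"grip":230,"travel":[0,0,0],"twist":0}]'
python3 -m jog '[{"grip":230,"travel":[-0.2,0,-0.3],"twist":0},{"grip":230,"travel":[0,0,0],"twist":0}]'
```

```text
time: 21.25
position: [0.6851, -0.1163, 0.1665]
tool_rot: [0.999, -0.048, 0.018, 0.004]
ft_force: [14.3, 0.4, 23.9]
grip_width: 0.0249
time: 21.45
position: [0.6864, -0.1164, 0.1659]
tool_rot: [0.999, -0.048, 0.023, 0.005]
ft_force: [17.4, 0.5, 27.4]
grip_width: 0.0247
time: 21.65
position: [0.6877, -0.1169, 0.1651]
tool_rot: [0.998, -0.049, 0.027, 0.005]
ft_force: [21.0, 0.0, 32.4]
grip_width: 0.025
```

```bash
python3 -m jog '[{"grip":230,"travel":[0.5,-0.1,0.9],"twist":0},{"grip":230,"travel":[0,0,0],"twist":0},{"grip":230,"travel":[0,0,0],"twist":0}]' 60
python3 -m jog '[{"grip":230,"travel":[0.4,0,0.7],"twist":0},{"grip":230,"travel":[0,0,0],"twist":0},{"grip":230,"travel":[0,0,0],"twist":0}]' 
python3 -m jog '[{"grip":230,"travel":[0.2,0,0.35],"twist":0},{"grip":230,"travel":[0,0,0],"twist":0},{"grip":230,"travel":[0,0,0],"twist":0}]'
```

```text
time: 21.95
position: [0.6793, -0.1152, 0.1645]
tool_rot: [0.999, -0.048, 0.01, 0.002]
ft_force: [8.3, -0.2, 13.4]
grip_width: 0.0247
time: 22.25
position: [0.6766, -0.1134, 0.1658]
tool_rot: [0.999, -0.048, 0.001, 0.0]
ft_force: [3.0, 0.0, 5.8]
grip_width: 0.0249
time: 22.55
position: [0.6759, -0.1126, 0.1668]
tool_rot: [0.999, -0.048, -0.002, -0.001]
ft_force: [0.5, 1.2, -1.6]
grip_width: 0.0248
```

```bash
python3 -m jog '[{"grip":230,"travel":[0.5,0,0.87],"twist":0},{"grip":230,"travel":[1.5,-0.1,2.6],"twist":0},{"grip":230,"travel":[2,-0.2,3.46],"twist":0},{"grip":230,"travel":[0,0,1],"twist":0},{"grip":230,"travel":[-4,0.2,0],"twist":0},{"grip":230,"travel":[-4,0.1,0],"twist":0},{"grip":230,"travel":[-3.5,0,-1],"twist":0},{"grip":230,"travel":[0,0,-1.8],"twist":0}]' 30
python3 -m jog '[{"grip":200,"travel":[0,0,0],"twist":0},{"grip":200,"travel":[0,0,0],"twist":0},{"grip":200,"travel":[0,0,0],"twist":0},{"grip":200,"travel":[0,0,0],"twist":0}]' 7
python3 -m jog '[{"grip":200,"travel":[-1,0,0],"twist":0},{"grip":200,"travel":[-1,0,0],"twist":0},{"grip":200,"travel":[-1,0,0],"twist":0},{"grip":200,"travel":[0,0,0],"twist":0}]'
python3 - <<'E'
from h import *
s=snap('scene','s12');t=snap('top','t12');print(get_obs()['position'],get_obs()['ft_force'],get_obs()['grip_width'])
for n in('scene','top'):print(n,[(d['at'],round(d['p'],2)) for d in search_frame('cap',n)],[(d['at'],round(d['p'],2)) for d in search_frame('driver',n)])
E
```

```text
time: 23.35
position: [0.5962, -0.1118, 0.2198]
tool_rot: [0.999, -0.048, -0.003, -0.001]
ft_force: [0.6, 0.6, -2.8]
grip_width: 0.0261
time: 23.75
position: [0.6034, -0.1133, 0.2203]
tool_rot: [0.999, -0.048, 0.001, 0.0]
ft_force: [-0.5, 0.0, -0.4]
grip_width: 0.027
time: 24.15
position: [0.5704, -0.1127, 0.2197]
tool_rot: [0.999, -0.048, -0.001, -0.0]
ft_force: [-0.3, -0.4, -1.1]
grip_width: 0.0272
[ 0.57233168 -0.11320676  0.22006678] [-0.9538812  -0.39800314 -1.66279266] 0.02701998384608372
scene [([0.6418, -0.1047, 0.1365], 0.96), ([0.7318, 0.1619, 0.017], 0.66)] [([0.4151, 0.3552, 0.0336], 0.93), ([0.5873, -0.1069, 0.2192], 0.68), ([0.5382, -0.4258, 0.0339], 0.35)]
top [([0.7265, 0.1597, 0.0171], 0.51)] [([0.4092, 0.3434, 0.0303], 0.61)]
```

```bash
cat > tl.py <<'E'
from h import *
import sys
s=cv2.imread('pics/'+sys.argv[1]+'.png') if len(sys.argv)>2 else snap('scene',sys.argv[1])[:,:,::-1].copy()
p=get_obs()['position'];P=np.array([p[0],p[1],p[2]+.028])
hsv=cv2.cvtColor(s,cv2.COLOR_BGR2HSV);m=cv2.inRange(hsv,(2,80,30),(14,255,200))
t=np.linspace(0,6.28,60)[:,None]
for a in (-10,0,10,20,30):
    r=np.radians(a);ax=np.array([.9954*np.sin(r),-.096*np.sin(r),np.cos(r)]);u=np.array([.9954*np.cos(r),-.096*np.cos(r),-np.sin(r)]);v=np.array([.096,.995,0])
    A=np.r_[proj('scene',P-ax*.0668+.026*(np.cos(t)*u+np.sin(t)*v)),proj('scene',P-ax*.0408+.026*(np.cos(t)*u+np.sin(t)*v)),proj('scene',P-ax*.0365+.018*(np.cos(t)*u+np.sin(t)*v))]
    k=np.zeros_like(m);cv2.fillConvexPoly(k,cv2.convexHull(A.round().astype(np.int32)),255)
    d=cv2.dilate(k,np.ones((7,7)))-k
    print(a,'in',(m[k>0]>0).mean().round(2),'ring',(m[d>0]>0).mean().round(2),'bbox',A.min(0).round(),A.max(0).round())
E
python3 tl.py s12 old
```

```text
-10 in 0.77 ring 0.25 bbox [254. 172.] [281. 196.]
0 in 0.85 ring 0.1 bbox [258. 170.] [284. 195.]
10 in 0.75 ring 0.25 bbox [260. 167.] [288. 194.]
20 in 0.61 ring 0.39 bbox [263. 163.] [291. 191.]
30 in 0.45 ring 0.43 bbox [266. 160.] [294. 188.]
```

```bash
python3 -m jog '[{"grip":200,"travel":[0,0,2],"twist":0},{"grip":200,"travel":[0,1.5,2.5],"twist":0},{"grip":200,"travel":[-1.5,4.0,0],"twist":0},{"grip":200,"travel":[-2.3,4.0,0],"twist":0},{"grip":200,"travel":[-2.4,4.0,0],"twist":0},{"grip":200,"travel":[-2.5,4.0,0],"twist":0},{"grip":200,"travel":[-2.5,4.0,0],"twist":0},{"grip":200,"travel":[-2.5,4.0,0],"twist":0}]' 9
python3 -m jog '[{"grip":200,"travel":[-2.4,4.1,0],"twist":0},{"grip":200,"travel":[0,0,0],"twist":0},{"grip":200,"travel":[0,0,0],"twist":0},{"grip":200,"travel":[0,0,0],"twist":0}]'
python3 tl.py s13
```

```text
time: 25.25
position: [0.4347, 0.1434, 0.2649]
tool_rot: [0.999, -0.048, 0.0, -0.0]
ft_force: [0.2, -0.1, -1.3]
grip_width: 0.027
time: 25.65
position: [0.4125, 0.1825, 0.265]
tool_rot: [0.999, -0.048, 0.001, 0.0]
ft_force: [1.7, -1.0, -1.4]
grip_width: 0.027
-10 in 0.89 ring 0.23 bbox [425. 163.] [455. 187.]
0 in 0.93 ring 0.13 bbox [428. 161.] [457. 187.]
10 in 0.85 ring 0.33 bbox [431. 158.] [459. 185.]
20 in 0.74 ring 0.46 bbox [434. 154.] [461. 183.]
30 in 0.62 ring 0.46 bbox [436. 150.] [464. 180.]
```

Upright, over its old place. Lower it.

```bash
python3 -m jog '[{"grip":200,"travel":[0,0,-4],"twist":0},{"grip":200,"travel":[0,0,-4.5],"twist":0},{"grip":200,"travel":[0,0,-4.5],"twist":0},{"grip":200,"travel":[0,0,-4],"twist":0},{"grip":200,"travel":[0,0,-2.5],"twist":0},{"grip":200,"travel":[0,0,-1.2],"twist":0},{"grip":200,"travel":[0,0,0],"twist":0},{"grip":200,"travel":[0,0,0],"twist":0}]' 6
python3 -m jog '[{"grip":200,"travel":[0,0,-0.6],"twist":0},{"grip":200,"travel":[0,0,-0.4],"twist":0},{"grip":200,"travel":[0,0,0],"twist":0}]' 6
```

```text
time: 26.5
position: [0.4127, 0.1821, 0.0577]
tool_rot: [0.999, -0.049, 0.0, -0.0]
ft_force: [0.6, -0.0, -1.2]
grip_width: 0.0271
time: 26.8
position: [0.4116, 0.1828, 0.0478]
tool_rot: [0.999, -0.048, 0.0, -0.0]
ft_force: [0.3, -0.4, -2.2]
grip_width: 0.0276
```

```bash
python3 -m jog '[{"grip":200,"travel":[0,0,-0.3],"twist":0},{"grip":200,"travel":[0,0,-0.1],"twist":0},{"grip":200,"travel":[0,0,0],"twist":0}]' 6
python3 -m jog '[{"grip":200,"travel":[0,0,-0.2],"twist":0},{"grip":200,"travel":[0,0,0],"twist":0}]' 5
```

```text
time: 27.1
position: [0.4114, 0.183, 0.0437]
tool_rot: [0.999, -0.048, -0.0, 0.0]
ft_force: [-0.5, -0.4, -1.1]
grip_width: 0.0275
time: 27.3
position: [0.4122, 0.1831, 0.0419]
tool_rot: [0.999, -0.048, 0.001, -0.0]
ft_force: [0.6, 1.5, 0.7]
grip_width: 0.0275
```

```bash
python3 -m jog '[{"grip":200,"travel":[0,0,-0.15],"twist":0},{"grip":200,"travel":[0,0,0],"twist":0}]' 5
python3 -m jog '[{"grip":60,"travel":[0,0,0],"twist":0},{"grip":60,"travel":[0,0,0],"twist":0},{"grip":60,"travel":[0,0,0],"twist":0},{"grip":60,"travel":[0,0,0],"twist":0},{"grip":60,"travel":[0,0,3],"twist":0},{"grip":60,"travel":[0,0,4],"twist":0},{"grip":60,"travel":[0,0,4],"twist":0},{"grip":60,"travel":[0,0,4],"twist":0}]' 5
python3 -m jog '[{"grip":60,"travel":[0,-4,2],"twist":0},{"grip":60,"travel":[0,-4,2],"twist":0},{"grip":60,"travel":[0,-4,0],"twist":0},{"grip":60,"travel":[0,-4,0],"twist":0},{"grip":60,"travel":[0,-4,0],"twist":0},{"grip":60,"travel":[0,0,0],"twist":0},{"grip":60,"travel":[0,0,0],"twist":0},{"grip":60,"travel":[0,0,0],"twist":0}]'
python3 - <<'E'
from h import *
snap('scene','s14');snap('top','t14')
for n in('scene','top'):
  for t in ['cap','driver','bearing_mid','mallet_head','cup_mid']: print(n,t,[(np.round(d['at'],3).tolist(),round(d['p'],2)) for d in search_frame(t,n)[:3]])
# change against the first picture, driver + loose-cap windows
for n in('scene','top'):
  a=cv2.imread(f'pics/{n}0.png').astype(int)
  b=cv2.imread(f'pics/{n[0]}14.png').astype(int)
  for nm,X in (('driver',[.41,.184,.055]),('bearing',[.503,.18,.012])):
    c=proj(n,X)[0].round().astype(int);w=np.s_[c[1]-22:c[1]+22,c[0]-22:c[0]+22];print(n,nm,abs(a[w]-b[w]).mean())
print(get_obs()['position'])
def handle(f,n):
  h=cv2.cvtColor(cv2.imread(f),cv2.COLOR_BGR2HSV)
  return h
E
```

```text
time: 27.5
position: [0.4127, 0.1833, 0.0408]
tool_rot: [0.999, -0.048, 0.001, -0.0]
ft_force: [0.4, 1.0, 3.7]
grip_width: 0.0276
time: 28.3
position: [0.4108, 0.1827, 0.1915]
tool_rot: [0.999, -0.048, -0.001, 0.0]
ft_force: [0.9, -0.6, -0.8]
grip_width: 0.0663
time: 29.1
position: [0.4109, -0.0162, 0.23]
tool_rot: [0.999, -0.048, -0.001, -0.0]
ft_force: [0.3, 0.6, -0.0]
grip_width: 0.0664
scene cap [([0.641, -0.11, 0.136], 0.97), ([0.731, 0.164, 0.015], 0.79)]
scene driver [([0.414, 0.355, 0.036], 0.75), ([0.428, 0.187, 0.042], 0.57)]
scene bearing_mid [([0.511, 0.185, 0.024], 0.62)]
scene mallet_head [([0.542, -0.429, 0.034], 0.68)]
scene cup_mid [([0.537, 0.431, 0.056], 0.66)]
top cap [([0.636, -0.111, 0.142], 0.76), ([0.726, 0.159, 0.019], 0.67), ([0.547, -0.15, 0.109], 0.31)]
top driver [([0.411, 0.342, 0.033], 0.84), ([0.42, 0.174, 0.038], 0.78), ([0.604, -0.105, 0.121], 0.17)]
top bearing_mid [([0.636, -0.108, 0.141], 0.66), ([0.501, 0.179, 0.018], 0.61)]
top mallet_head [([0.53, -0.424, 0.042], 0.75)]
top cup_mid [([0.516, 0.436, 0.053], 0.82)]
scene driver 9.771694214876034
scene bearing 6.240358126721763
top driver 12.827823691460056
top bearing 4.793216253443526
[ 0.41154226 -0.01701467  0.23026703]
```

Run:
```python
from h import *
def sh(T,I,c0,c1,r):
    t=T[c0[1]-r:c0[1]+r,c0[0]-r:c0[0]+r];s=8
    w=I[c1[1]-r-s:c1[1]+r+s,c1[0]-r-s:c1[0]+r+s]
    t=cv2.resize(t,None,fx=4,fy=4,interpolation=cv2.INTER_CUBIC);w=cv2.resize(w,None,fx=4,fy=4,interpolation=cv2.INTER_CUBIC)
    m=cv2.matchTemplate(w,t,cv2.TM_CCOEFF_NORMED);_,v,_,l=cv2.minMaxLoc(m)
    return (np.array(c1)-c0+np.array(l)/4-s),round(v,3)
ax=np.array([.4977,-.048,.866])
for n in('scene','top'):
    a=cv2.imread(f'pics/{n}0.png');b=cv2.imread(f'pics/{n[0]}14.png')
    h1=np.array([.637,-.1095,.129]);h2=h1-[.0106,.1094,0]
    P=lambda x:proj(n,x)[0]
    i=lambda x:P(x).round().astype(int)
    print(n,'cap shift',sh(b,b,i(h2+.011*ax),i(h1+.011*ax),13),'expected',P(h1+.011*ax)-P(h2+.011*ax),'if 7.5mm high',P(h1+.0185*ax)-P(h2+.011*ax))
    for nm,z in(('top',.1),('cup',.02)):
        c=i([.41,.184,z]);print(n,'driver',nm,sh(a,b,c,c,11))
```

```text
scene cap shift (array([43.25, 24.75]), 0.452) expected [37.16581738 20.39367494] if 7.5mm high [35.6141767  18.64083979]
scene driver top (array([-1.5 , -0.25]), 0.887)
scene driver cup (array([-2. ,  2.5]), 0.783)
top cap shift (array([-54.75,  -4.  ]), 0.976) expected [-55.12172941  -4.21310619] if 7.5mm high [-54.70693198  -6.52594358]
top driver top (array([ 0.25, -2.5 ]), 0.894)
top driver cup (array([ 0.5, -3. ]), 0.795)
```

```bash
python3 -c "
from rig import *; o=get_obs(); print(o['time'],o['ft_force']); print(hand_in())"
```

```text
29.7 [-0.38252428  0.41826984  0.39514228]
the job is handed in; nothing more can be done
None
```

I set the cap in the open hub, pressed it home with the driver and stood the driver back in the tray. I handed in at about 30 s of the 70 s allowed; no verdict was reported.

**How it went:** The gripper only ever points straight down, so I laid the cap in with a light grip that let it pivot. I then tilted the driver to the roller's 30° by setting it on the already capped roller. The driver was then moved over to the loose cap and pressed along the axis.

**Last checks:**
- **Cap home:** under a light load the driver stood within about 1 mm of the height it had on the capped roller. The detected cap point dropped about 7.5 mm along the axis. In the top camera view the two caps looked the same (match 0.98), offset as expected for a seated cap.
- **Driver:** it stands upright, about 5 mm from where it started.
- **Bystanders:** the bearing, mallet and bamboo cup are where they were, within the detection error of a few mm.

**What disagreed or went wrong:**
- **Fingertips:** they really sat about 31 mm higher than the reported pose implied. My first try at the cap closed on air, and I corrected for this from the images.
- **Scene camera cap check:** it gave only a poor match (0.45), so I did not rely on it.
- **Pressing force:** I did not see a distinct snap and pressed on to about 40 N along the axis, more than the stated 10–18 N. The driver grip point drifted by up to about 8 mm while I did, then returned to line when I eased off.

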